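# Clamp the small stoppered bottle and hold the pressure

## Task

Stand the small amber stoppered bottle upright on the narrow round stand of the squeeze clamp, against or just short of its two upright pins, and let go of it. Then pump the clamp's pair of squeeze levers until its cork pad has pushed the bottle against the pins, without pushing on the bar or the pad by hand, and finish while still holding the levers squeezed, so that the pad keeps a firm but gentle press on the glass (the sprung pad pushed most of the way in, but not squeezed on hard) and does not crush it, ready for a colleague to free the stuck stopper. Leave the other glassware where it stands.

Things in the scene. Friction and masses are not known exactly. Their poses are not given: they have to be found in the camera images.
- bottle: the small amber glass bottle with flared glass stopper and paper label: round, body 44 mm in diameter up to 65 mm, shoulder to a 22 mm neck at 78 mm, stopper 27 mm wide, 105 mm tall in all, 0.10 to 0.20 kg. Origin: centre of its underside, z up. It starts upright on the table to the left of the clamp; the only small stoppered bottle
- clamp: squeeze clamp, screwed down. Origin on the table under its stand; its level x axis is the way the pad presses (roughly the robot's left). Base plate 70 mm wide, x -310 to 65 mm, 12 mm thick. Two upright steel pins, 10 mm thick, 85 mm tall, at x 27.5, y +-13.5 mm: the bottle touches both when its centre is at x = +4 mm. Two bar guides at x -120 and -258 mm, 88 mm tall; only the levers are taller
- stand_top (a point): centre of the stand's round cork top, 32 mm in diameter, 45 mm above the table, at the clamp's x = 0; axes as the clamp's
- jaw: the clamp's toothed steel bar (14 mm square, 63 to 77 mm above the table) with the jaw plate and sprung pad at its end; slides along the clamp's x, held only by 2.5 N of friction. The robot must not touch it. Its origin is the clamp's when the bar is fully back, and moves with the bar
- pad_face (a point): centre of the pad's round cork face, 28 mm in diameter, 70 mm above the table, pressing along the clamp's +x; at the start 22 to 40 mm short of a bottle standing in the middle of the stand
- pad (a joint): how far the sprung pad is pushed back into the jaw, m: 0 untouched, 0.004 at its stop; spring 1.8 N per mm, so 0.003 means about 5 N on the bottle. At its stop the force goes on rising with the squeeze
- squeeze_mid (a point): point midway between the two squeeze levers, 145 mm above the table, at the clamp's x = -190 mm; fixed to the clamp, axes as the clamp's. The levers' upright grey grips (10 mm thick, 34 mm wide, 112 to 167 mm above the table) stand before and behind it, 64 mm over both when let go, 30 mm when fully squeezed. Take both from above, fingers closing along the clamp's x
- squeeze_front (a joint): how far both levers (linked, moving equally towards their midpoint) are squeezed, rad: 0 let go, 0.136 fully. 0.01 rad is 2.5 mm of opening. A full squeeze drives the bar on by 6 to 10 mm (teeth every 5 mm); let go, the levers spring back and the bar stays. 3 to 6 strokes are needed. No lock: a pressed pad pushes the bar back as they are let go, so the press lasts only while they are held
- squeeze_rear: the rear squeeze lever (away from the stand); origin at its pivot, 20 mm above the table, at the clamp's x = -208.5 mm. Squeezing takes 4 N per finger at the start of a stroke and 6 N at its end; beyond that each newton of grip adds 2 to 3 N at the pad: a grip of 9 to 12 N presses gently, one of 20 N crushes the glass
- dropper_bottle: small amber dropper bottle, 36 mm wide, 97 mm tall with a rubber bulb on top; stands about 90 mm to the left of the bottle; leave alone. Origin: centre of its underside
- tall_bottle_a: tall amber stoppered bottle, 68 mm wide, 165 mm tall, behind on the left; leave alone. Origin: centre of its underside
- tall_bottle_b: a second tall amber stoppered bottle, 68 mm wide, 165 mm tall, behind on the left; leave alone. Origin: centre of its underside
- white_jar: white plastic jar, 76 mm wide, 100 mm tall, behind the clamp; leave alone. Origin: centre of its underside
- beaker: empty glass beaker, 66 mm wide, 85 mm tall, at the right; leave alone. Origin: centre of its underside
- spare_stopper: loose glass stopper, 26 mm wide, 36 mm tall, standing on the table beside the clamp's base plate, on the robot's side; leave alone. Origin: centre of its underside
- petri_dish: closed glass dish, 90 mm wide, 15 mm tall, behind the clamp; leave alone. Origin: centre of its underside
Mind the look-alikes: they are no part of the job. What is shaped like the bottle but blue or turquoise is not meant.

How it is judged:
By the outcome, as a careful person would: the job done as asked, in the order asked, and still so for the second after the job is handed in, while the arm keeps its last pose, push and grip.
It also fails if it takes over 64 s, if anything falls off the work surface, if the arm or the gripper's body presses on something with over 40 N, if the wrist force passes 120 N, or if a joint passes its speed limit or range.

## Robot

A 6-joint arm with a two-finger parallel gripper is mounted at the origin on the work surface. World frame = base frame: x ahead of the robot, y to its left, z up, the work surface at z = 0. Lengths are in m, angles in degrees, forces in N, time in s.
With the tool pointing down it reaches from about 0.375 to 0.9 m from the base axis. Payload 3.1 kg.
Tool frame: the origin (TCP) lies midway between the tips of the shut fingers; the grasp point (between the pads) lies 19 mm behind it; z points along the fingers, y is the line along which they close (so a half turn about z gives the same grasp; the last joint's range is limited). The gripper opens to 87 mm and grips with 3 to 60 N. Pads are 19 mm wide; open, the fingers measure 117 mm over their backs; the gripper's body (75 mm by 190 mm) begins 51 mm behind the grasp point.
Start: joints at [61.793, 30.224, 82.088, -0, 67.689, -10.227], TCP at [0.193, 0.594, 0.223] pointing down, gripper open.
Joint ranges: [-176.69, 176.69], [-43.24, 126.21], [12.49, 139.97], [-82, 262], [0, 151.66], [-163.58, 163.58]. Speed limits (degrees/s): [159.86, 159.86, 180, 180, 180, 180].

## Interface

Orientations are given as a 3x3 rotation matrix whose columns are the frame's x, y, z axes.
In Python, from rig import read_state, optics, bot gives the robot as it stands. The module is installed in compiled form; this text tells all that it offers.
- The arm moves only by the tool send_rows, never from a script. Its argument "commands" is a list of rows, each a list of 7 numbers: the turn, a rotation vector about the tool's x, y, z in units of 5 degrees (1.0 is 5 degrees), then the shift along the tool's x, y, z in units of 30 mm (1.0 is 30 mm), then the opening, from 0 (shut) to 1 (fully open). In form: [[rx, ry, rz, tx, ty, tz, gripper], ...]. A call has 1 to 20 rows; each row is the pose to reach, as a shift and turn from the pose commanded when the call began, along the tool's axes at that moment; what a row does not reach only later rows make up. A row lasts 1/12 s, in which the tool goes at most 41.7 mm and 7.16 degrees, less where a joint would pass 70% of its speed; a pose out of reach is approached as far as the arm can. A call with a gripper value outside its range is refused whole. The fingers move at their own pace and stop on an object; the grip force is fixed at half the most. Time passes only in rows, so rows that repeat a pose let the fingers close. It gives the time, the measured TCP pose, the force, the opening and the grip force at its end, in the units of the state.
- read_state(): the state, without advancing time (a new reading comes with each control period).
- optics.capture(name): name is "scene" or "side" or "wrist"; returns a dict with "image" (420x560x3 uint8, blue, green, red), "intrinsics" (3x3 intrinsics, pixels), "extrinsics" (4x4, takes a point from world to camera coordinates); the wrist camera has in their place "T_tool_cam" (4x4, takes a point from camera to tool coordinates, whose origin is the TCP and whose axes are the flange's). Camera axes: x right, y down, z forward; pixel columns grow to the right and rows downward; lengths in m; the calibration is good to about 2 mm. A picture is of the moment at which its call begins: read the wrist's pose just before it. There is no depth.
- bot.hand_in(): hands the job in; it is judged then, once.
The state is a dict: "time_s": time; "joint_positions": joint angles; "qvel": joint speeds; "tau": joint torques, N m; "position": TCP position; "tcp_rot": TCP orientation; "force": force on the tool from outside, world axes, zero at the start; "moment": the same for the moment, N m; "opening": opening from 0.0 (shut) to 1.0 (fully open); "grasp_force": force on a finger pad.
Only numpy, scipy, OpenCV 4.12 (cv2) and the standard library are available. Lean on these libraries where they do the work, as an engineer would, in place of code of your own. Each camera call takes 0.05 s, during which the arm holds its last target. There are 200 camera calls.

## Working session

There is one attempt and no reset: what is moved stays moved. The work goes in short steps, Python scripts to look and compute and a tool call to move; the robot and the scene stay as the last step left them, time stands still between calls to the robot, and variables do not carry over. Pictures are saved under pics/ and viewed, at most 10 in all, crops included, and the job is handed in when it is done.

Besides the shell and the picture viewer there is one more tool, called after ">>>" as name([rows], argument=value, ...), one row to a line, values as JSON. send_rows: Moves the arm, as the interface text tells. Its arguments: {"type":"object","properties":{"commands":{"type":"array","items":{"type":"array","items":{"type":"number"}}}},"required":["commands"]}

```bash
mkdir -p pics; python3 - <<'E'
from rig import read_state, optics
import cv2,numpy as np
s=read_state();print(s['time_s'],s['position'],s['tcp_rot'],s['opening'])
for n in("scene","side"):
    c=optics.capture(n);cv2.imwrite(f"pics/{n}0.png",cv2.resize(c['image'],(800,600),interpolation=cv2.INTER_CUBIC))
    print(n,np.round(c['intrinsics'],1).tolist(),np.round(c['extrinsics'],3).tolist())
E
```

```text
0.0 [0.19254256 0.59383646 0.22156575] [[-9.51175687e-01  3.08648282e-01 -1.02535598e-03]
 [ 3.08649760e-01  9.51173752e-01 -1.95441171e-03]
 [ 3.72065879e-04 -2.17546478e-03 -9.99997564e-01]] 1.0029769560765753
scene [[454.0, 0.0, 275.2], [0.0, 454.0, 214.4], [0.0, 0.0, 1.0]] [[0.222, 0.975, 0.003, -0.117], [0.775, -0.175, -0.607, -0.367], [-0.592, 0.137, -0.794, 1.677], [0.0, 0.0, 0.0, 1.0]]
side [[391.1, 0.0, 273.9], [0.0, 391.1, 211.8], [0.0, 0.0, 1.0]] [[-0.96, -0.279, 0.012, 0.562], [-0.218, 0.721, -0.658, 0.192], [0.175, -0.634, -0.753, 0.951], [0.0, 0.0, 0.0, 1.0]]
```

View pics/scene0.png

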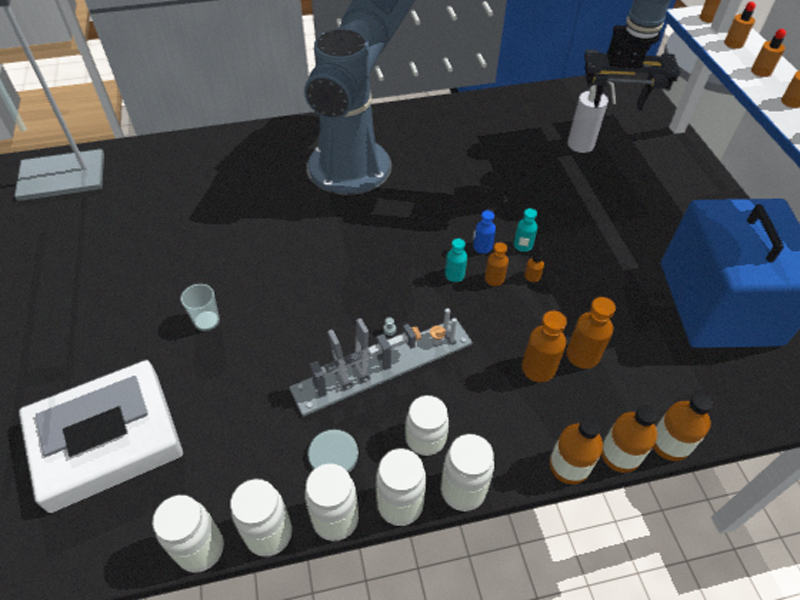

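View pics/side0.png

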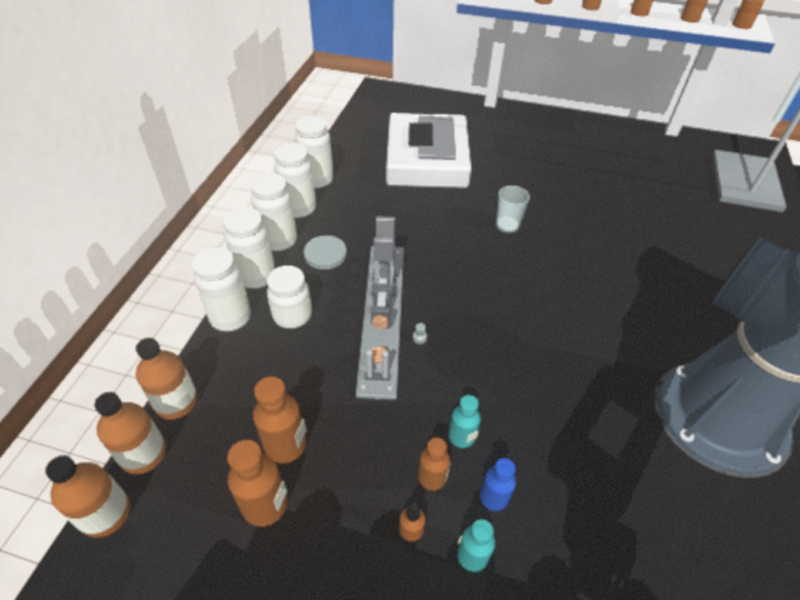

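The scene view shows candidates at (800 px scale): amber stoppered bottle (497,265), amber dropper with black cap/bulb (534,268), tall ambers (545,347) and (591,333), teal/blue (456,260), (485,232), (526,230). Only (497,265) in scene, (434,464) in side, is small, amber and glass-stoppered. I'll confirm it in enlarged crops.

```bash
python3 - <<'E'
from rig import optics
import cv2,numpy as np
a=optics.capture("scene")['image'];b=optics.capture("side")['image']
cv2.imwrite("raw_scene.png",a);cv2.imwrite("raw_side.png",b)
def crop(im,x,y,w,h,k):return cv2.resize(im[y:y+h,x:x+w],None,fx=k,fy=k,interpolation=cv2.INTER_CUBIC)
cv2.imwrite("pics/sc1.png",crop(a,195,140,200,150,4))   # scene x=195+u/4,y=140+v/4
cv2.imwrite("pics/si1.png",crop(b,230,150,133,100,4) if 0 else crop(b,230,145,150,200,3)) # x=230+u/3,y=145+v/3
E
```

```text
(no output)
```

View pics/sc1.png

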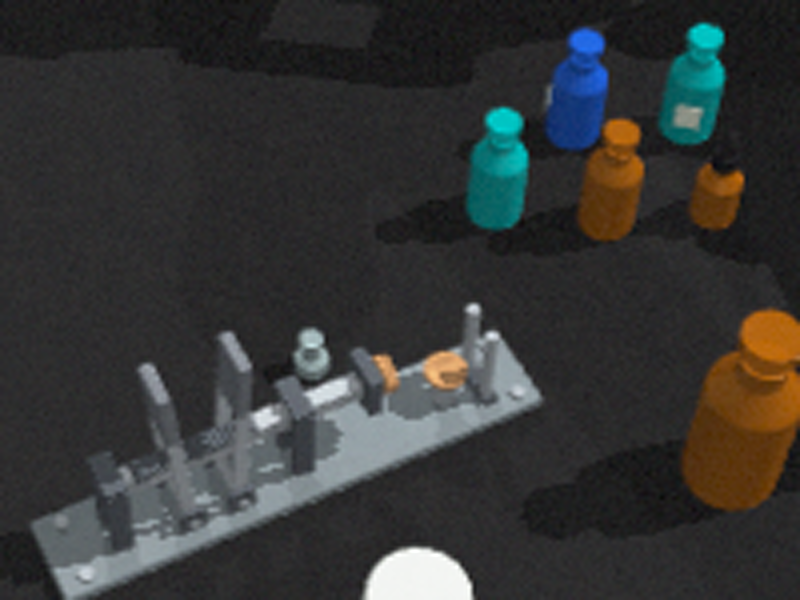

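View pics/si1.png

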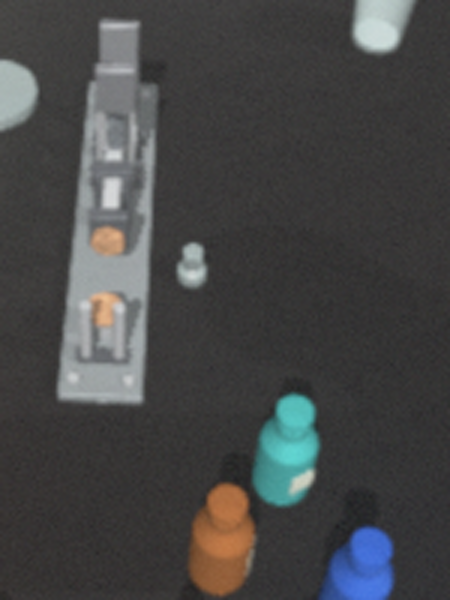

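```bash
cat > loc.py <<'E'
from rig import optics
import cv2,numpy as np
from scipy.optimize import least_squares
cams={n:optics.capture(n) for n in("scene","side")}
def proj(n,P):
    c=cams[n];q=c['extrinsics']@np.r_[P,1];q=c['intrinsics']@q[:3];return q[:2]/q[2]
E
python3 - <<'E'
from loc import *
S=lambda u,v:("scene",np.array([195+u/4,140+v/4]));D=lambda u,v:("side",np.array([230+u/3,145+v/3]))
obs=[((-310,35,12),S(32,523)),((-310,-35,12),S(68,598)),((65,-35,12),S(542,400)),((65,35,12),S(500,338)),
((27.5,13.5,85),S(472,309)),((27.5,-13.5,85),S(491,337)),((0,0,45),S(445,371)),
((65,-35,12),D(58,400)),((65,35,12),D(143,402)),((-310,-35,12),D(91,85)),((-310,35,12),D(158,88)),((27.5,-13.5,85),D(85,305)),((27.5,13.5,85),D(119,308))]
def W(p,P):
    c,s=np.cos(p[2]),np.sin(p[2]);P=np.array(P)/1e3
    return np.array([p[0]+c*P[0]-s*P[1],p[1]+s*P[0]+c*P[1],P[2]])
f=lambda p:np.concatenate([proj(o[0],W(p,P))-o[1] for P,o in obs])
r=least_squares(f,[.6,.15,1.4],loss='soft_l1');print(r.x[:2],np.degrees(r.x[2]));print(np.round(f(r.x).reshape(-1,2),1).tolist())
print("squeeze",W(r.x,(-190,0,145)),"pins",W(r.x,(27.5,0,85)))
b=[((0,0,105),S(622,131)),((0,0,0),S(607,226)),((0,0,105),D(229,497)),((0,0,0),D(219,577))]
g=lambda p:np.concatenate([proj(o[0],np.array([p[0],p[1],P[2]/1e3]))-o[1] for P,o in b])
q=least_squares(g,[.45,.3]);print("bottle",q.x,np.round(g(q.x),1))
for nm,o in (("teal",S(505,118)),("blue",S(588,39)),("dropper",S(722,155)),("stopper",S(311,335))):
    h=.036 if nm=="stopper" else .1
    q=least_squares(lambda p:proj("scene",np.array([p[0],p[1],h]))-o[1],[.45,.3]);print(nm,q.x)
print(np.round(np.linalg.inv(cams['scene']['extrinsics'])[:3,3],2))
E
```

```text
[0.58811961 0.07767288] 103.65424139164695
[[-0.9, -1.7], [-0.6, -0.3], [0.5, -1.8], [-0.9, -3.5], [0.4, -1.4], [0.4, -1.6], [0.1, -1.8], [-1.0, -1.3], [-0.7, -0.6], [-1.3, -1.5], [-0.8, -1.6], [-0.7, 0.7], [-0.6, 0.2]]
squeeze [ 0.63297142 -0.10695733  0.145     ] pins [0.5816279  0.10439568 0.085     ]
bottle [0.44719535 0.24917182] [-0.2 -1.  -0.8 -2.3 -0.9  2.3 -1.  -2.6]
teal [0.41475228 0.16828006]
blue [0.34782971 0.25580474]
dropper [0.48642225 0.31545824]
stopper [ 0.53531374 -0.00948946]
[ 1.3  -0.18  1.11]
```

The crops confirm the target: amber, stoppered, paper label, at scene crop (610,185) and side crop (222,540). It has a teal look-alike at its right, a blue one behind and the dropper (black bulb) to its left. The clamp lies with its pins at the right end.

```bash
cat > go.py <<'E'
import numpy as np
from rig import read_state
from scipy.spatial.transform import Rotation as R
def plan(pos,yaw_y=None):
    """row for TCP pos, tool pointing down with tool y at heading yaw_y deg"""
    s=read_state();A=np.array(s['tcp_rot']);d=A.T@(np.array(pos)-s['position'])/.03
    rv=np.zeros(3)
    if yaw_y is not None:
        a=np.radians(yaw_y);y=np.array([np.cos(a),np.sin(a),0]);z=np.array([0,0,-1.]);B=np.c_[np.cross(y,z),y,z]
        rv=R.from_matrix(A.T@B).as_rotvec(degrees=True)/5
    print("t",s['time_s'],"pos",np.round(s['position'],4),"open",round(s['opening'],3));print("row",np.round(np.r_[rv,d],3).tolist(),"rows~",np.linalg.norm(d)*30/41.7,np.linalg.norm(rv)*5/7.16)
E
python3 - <<'E'
from go import plan
from loc import *
plan((.447,.249,.24),13.65)
c=optics.capture("wrist");print(np.round(c['T_tool_cam'],3).tolist(),np.round(c['intrinsics'],0).tolist())
for u,v in((771,335),):
    o=np.array([195+u/4,140+v/4]);print(least_squares(lambda p:proj("scene",np.array([p[0],p[1],.165]))-o,[.6,.3]).x)
E
```

```text
t 0.4 pos [0.1928 0.5944 0.2224] open 0.994
row [-0.003, 0.001, 11.675, -11.613, -8.337, -0.585] rows~ 10.292981776576223 8.152661893942026
[[0.0, -0.97, -0.244, 0.066], [1.0, 0.0, -0.0, -0.0], [0.0, -0.244, 0.97, -0.162], [0.0, 0.0, 0.0, 1.0]] [[378.0, 0.0, 279.0], [0.0, 378.0, 208.0], [0.0, 0.0, 1.0]]
[0.69299087 0.25944897]
```

>>> send_rows([
  [0, 0, 11.67, -11.61, -8.34, -0.6, 1],
  [0, 0, 11.67, -11.61, -8.34, -0.6, 1],
  [0, 0, 11.67, -11.61, -8.34, -0.6, 1],
  [0, 0, 11.67, -11.61, -8.34, -0.6, 1],
  [0, 0, 11.67, -11.61, -8.34, -0.6, 1],
  [0, 0, 11.67, -11.61, -8.34, -0.6, 1],
  [0, 0, 11.67, -11.61, -8.34, -0.6, 1],
  [0, 0, 11.67, -11.61, -8.34, -0.6, 1],
  [0, 0, 11.67, -11.61, -8.34, -0.6, 1],
  [0, 0, 11.67, -11.61, -8.34, -0.6, 1],
  [0, 0, 11.67, -11.61, -8.34, -0.6, 1],
  [0, 0, 11.67, -11.61, -8.34, -0.6, 1],
  [0, 0, 11.67, -11.61, -8.34, -0.6, 1],
  [0, 0, 11.67, -11.61, -8.34, -0.6, 1],
  [0, 0, 11.67, -11.61, -8.34, -0.6, 1],
])

```text
time_s: 1.7
position: [0.4457, 0.2501, 0.2404]
tcp_rot: [[-0.238, 0.971, -0.001], [0.971, 0.238, 0.0], [0.0, -0.001, -1.0]]
force: [-0.2, -1.0, -0.2]
opening: 1.0
grasp_force: 0.0
```

```bash
python3 - <<'E'
from loc import *
from rig import read_state
import pickle
s=read_state();c=optics.capture("wrist");print(s['position'],s['qvel'])
pickle.dump((s,c),open("w1.pkl","wb"));cv2.imwrite("pics/w1.png",cv2.resize(c['image'],(800,600)))
T=np.eye(4);T[:3,:3]=s['tcp_rot'];T[:3,3]=s['position'];M=np.linalg.inv(T@np.array(c['T_tool_cam']))
for h in(0,.065,.105):
    q=c['intrinsics']@(M@np.array([.4472,.2492,h,1]))[:3];print(h,q[:2]/q[2]*800/560)
E
```

```text
[0.44589107 0.25015935 0.24050441] [-0.21604298  0.01335051 -0.11655847 -0.09159443 -0.03268756 -0.02019396]
0 [400.46227384 253.49772832]
0.065 [400.76234954 270.39424879]
0.105 [401.00867614 284.26428999]
```

View pics/w1.png

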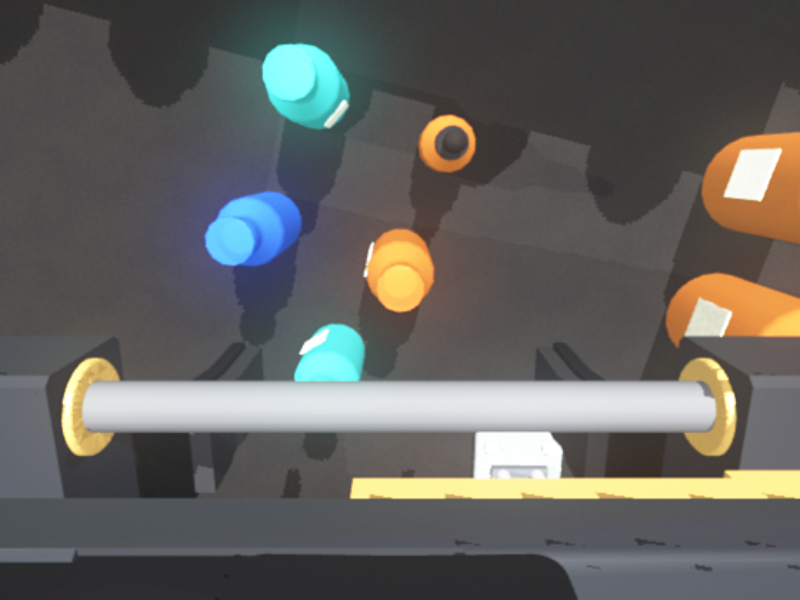

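Wrist view: the target (amber, flared stopper) has its stopper centre at (400,287), predicted (401,284), so the estimate holds to about 1.5 mm. The teal one at (330,355) and the dropper at (447,143) are clear of the fingers' line.

```bash
python3 -c "
from go import plan
plan((.447,.248,.042),13.65)"
```

```text
t 1.85 pos [0.446  0.2501 0.2405] open 0.999
row [-0.004, -0.002, 0.03, -0.075, 0.017, 6.617] rows~ 4.76076049101291 0.02081032455217605
```

>>> send_rows([
  [0, 0, 0.03, -0.08, 0.02, 1, 1],
  [0, 0, 0.03, -0.08, 0.02, 2, 1],
  [0, 0, 0.03, -0.08, 0.02, 3, 1],
  [0, 0, 0.03, -0.08, 0.02, 4, 1],
  [0, 0, 0.03, -0.08, 0.02, 5, 1],
  [0, 0, 0.03, -0.08, 0.02, 5.8, 1],
  [0, 0, 0.03, -0.08, 0.02, 6.3, 1],
  [0, 0, 0.03, -0.08, 0.02, 6.6, 1],
  [0, 0, 0.03, -0.08, 0.02, 6.6, 1],
  [0, 0, 0.03, -0.08, 0.02, 6.6, 1],
  [0, 0, 0.03, -0.08, 0.02, 6.6, 0.7],
  [0, 0, 0.03, -0.08, 0.02, 6.6, 0.55],
  [0, 0, 0.03, -0.08, 0.02, 6.6, 0.4],
  [0, 0, 0.03, -0.08, 0.02, 6.6, 0.4],
  [0, 0, 0.03, -0.08, 0.02, 6.6, 0.4],
  [0, 0, 0.03, -0.08, 0.02, 6.6, 0.4],
  [0, 0, 0.03, -0.08, 0.02, 6.6, 0.4],
])

```text
time_s: 3.27
position: [0.4482, 0.2468, 0.0427]
tcp_rot: [[-0.234, 0.972, 0.0], [0.972, 0.234, 0.0], [0.0, 0.0, -1.0]]
force: [-0.5, -0.1, -0.5]
opening: 0.555
grasp_force: 0.0
```

>>> send_rows([
  [0, 0, 0, 0, 0, 0, 0.4],
  [0, 0, 0, 0, 0, 0, 0.4],
  [0, 0, 0, 0, 0, 0, 0.4],
  [0, 0, 0, 0, 0, 0, 0.4],
])

```text
time_s: 3.6
position: [0.448, 0.2467, 0.0426]
tcp_rot: [[-0.234, 0.972, -0.0], [0.972, 0.234, -0.0], [-0.0, -0.0, -1.0]]
force: [-1.3, -0.8, 0.8]
opening: 0.493
grasp_force: 30.0
```

>>> send_rows([
  [0, 0, 0, 0, 0, -0.5, 0.4],
  [0, 0, 0, 0, 0, -1.5, 0.4],
  [0, 0, 0, 0, 0, -2.7, 0.4],
  [0, 0, 0, 0, 0, -3.9, 0.4],
  [0, 0, 0, 0, 0, -5, 0.4],
  [0, 0, 0, -0.6, 0.2, -5.7, 0.4],
  [0, 0, 0, -1.6, 0.6, -5.9, 0.4],
  [0, 0, 0, -2.8, 1.0, -5.9, 0.4],
  [0, 0, 0, -4, 1.45, -5.9, 0.4],
  [0, 0, 0, -5.2, 1.9, -5.9, 0.4],
  [0, 0, 0, -6.4, 2.3, -5.9, 0.4],
  [0, 0, 0, -7.5, 2.7, -5.9, 0.4],
  [0, 0, 0, -8.3, 3.0, -5.9, 0.4],
  [0, 0, 0, -8.9, 3.22, -5.9, 0.4],
  [0, 0, 0, -8.9, 3.22, -5.9, 0.4],
  [0, 0, 0, -8.9, 3.22, -5.9, 0.4],
  [0, 0, 0, -8.9, 3.22, -5.9, 0.4],
  [0, 0, 0, -8.9, 3.22, -5.9, 0.4],
  [0, 0, 0, -8.9, 3.22, -5.9, 0.4],
])

```text
time_s: 5.18
position: [0.6036, 0.011, 0.2194]
tcp_rot: [[-0.235, 0.972, -0.001], [0.972, 0.235, 0.0], [0.001, -0.001, -1.0]]
force: [0.4, 0.5, -2.1]
opening: 0.491
grasp_force: 30.0
```

```bash
python3 - <<'E'
from loc import *
from rig import read_state
import pickle
s=read_state();c=optics.capture("wrist");print(s['position'],np.abs(s['qvel']).max(),s['opening'],s['grasp_force'])
pickle.dump((s,c),open("w2.pkl","wb"));cv2.imwrite("pics/w2.png",cv2.resize(c['image'],(800,600)))
T=np.eye(4);T[:3,:3]=s['tcp_rot'];T[:3,3]=s['position'];M=np.linalg.inv(T@np.array(c['T_tool_cam']))
p=(.58812,.07767,np.radians(103.654));C,S=np.cos(p[2]),np.sin(p[2])
for P in((0,0,45),(27.5,13.5,85),(27.5,-13.5,85),(65,35,12),(65,-35,12)):
    P=np.array(P)/1e3;w=np.array([p[0]+C*P[0]-S*P[1],p[1]+S*P[0]+C*P[1],P[2],1])
    q=c['intrinsics']@(M@w)[:3];print(P,q[:2]/q[2]*800/560)
E
```

```text
[0.60392727 0.01081246 0.21965459] 0.3208640708160758 0.4939330958433755 29.98476722248597
[0.    0.    0.045] [399.73358208 156.71098359]
[0.0275 0.0135 0.085 ] [373.84401338 101.27679823]
[ 0.0275 -0.0135  0.085 ] [425.91620479 101.24621196]
[0.065 0.035 0.012] [344.31184059  50.99303131]
[ 0.065 -0.035  0.012] [454.97998044  50.92260485]
```

View pics/w2.png

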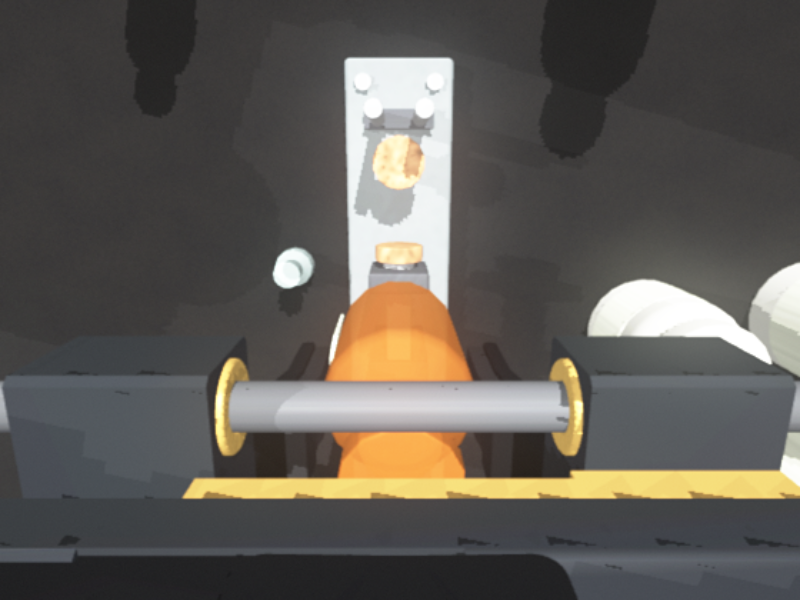

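Wrist view: the stand's cork top is at (399,162), the pins at (373,108) and (425,108), about 6 px below prediction. So the clamp sits about 3.5 mm further towards −x than estimated. The pad is at (399,252).

```bash
python3 -c "
from go import plan
plan((.5885,.0737,.2196),13.65)
plan((.5885,.0737,.0890),13.65)"
```

```text
t 5.3333 pos [0.6041 0.0106 0.2197] open 0.497
row [0.0, -0.001, -0.012, 2.165, -0.012, 0.004] rows~ 1.5576846629499304 0.0081971222745551
t 5.3333 pos [0.6041 0.0106 0.2197] open 0.497
row [0.0, -0.001, -0.012, 2.165, -0.012, 4.357] rows~ 3.500402242928317 0.0081971222745551
```

>>> send_rows([
  [0, 0, 0, 1, 0, 0, 0.4],
  [0, 0, 0, 1.8, 0, 0, 0.4],
  [0, 0, 0, 2.16, 0, 0, 0.4],
  [0, 0, 0, 2.16, 0, 0, 0.4],
  [0, 0, 0, 2.16, 0, 0.5, 0.4],
  [0, 0, 0, 2.16, 0, 1.3, 0.4],
  [0, 0, 0, 2.16, 0, 2.1, 0.4],
  [0, 0, 0, 2.16, 0, 2.8, 0.4],
  [0, 0, 0, 2.16, 0, 3.3, 0.4],
  [0, 0, 0, 2.16, 0, 3.7, 0.4],
  [0, 0, 0, 2.16, 0, 4.0, 0.4],
  [0, 0, 0, 2.16, 0, 4.2, 0.4],
  [0, 0, 0, 2.16, 0, 4.2, 0.4],
  [0, 0, 0, 2.16, 0, 4.2, 0.4],
  [0, 0, 0, 2.16, 0, 4.2, 0.4],
])

```text
time_s: 6.58
position: [0.5901, 0.0725, 0.0944]
tcp_rot: [[-0.234, 0.972, 0.002], [0.972, 0.234, -0.0], [-0.001, 0.002, -1.0]]
force: [0.7, 0.8, -1.6]
opening: 0.497
grasp_force: 30.0
```

```bash
python3 - <<'E'
from loc import *
from go import plan
a=cams['scene']['image'][185:265,270:370];b=cams['side']['image'][190:290,220:320]
f=lambda im,k:cv2.resize(im,None,fx=k,fy=k,interpolation=cv2.INTER_CUBIC)
A=f(a,4);B=f(b,4);A=cv2.copyMakeBorder(A,0,80,0,0,cv2.BORDER_CONSTANT)
cv2.imwrite("pics/c3.png",np.hstack([A,B]))
plan((.5885,.0737,.0882),13.65)
E
```

```text
t 6.6833 pos [0.59   0.0727 0.0945] open 0.494
row [0.022, 0.008, -0.024, 0.044, -0.042, 0.21] rows~ 0.15744634034543836 0.02327400050518427
```

View pics/c3.png

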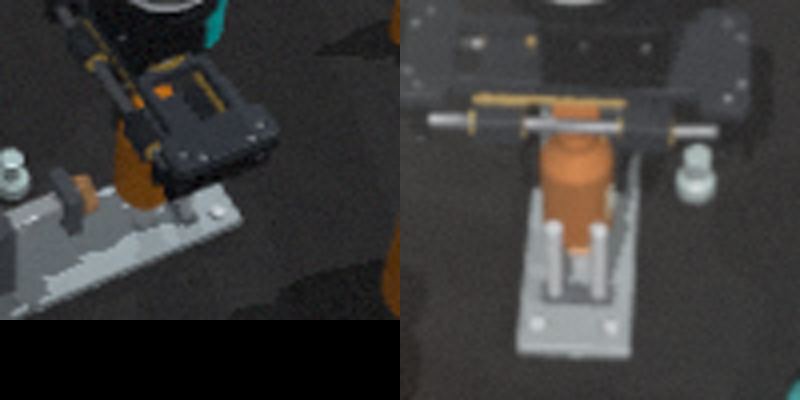

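The bottle is centred between the pins (side half: bottle 578, pins 553 and 599) and sits just above the stand. I'll lower it gently.

>>> send_rows([
  [0, 0, 0, 0.04, -0.04, 0.08, 0.4],
  [0, 0, 0, 0.04, -0.04, 0.14, 0.4],
  [0, 0, 0, 0.04, -0.04, 0.18, 0.4],
  [0, 0, 0, 0.04, -0.04, 0.21, 0.4],
  [0, 0, 0, 0.04, -0.04, 0.21, 0.4],
  [0, 0, 0, 0.04, -0.04, 0.21, 0.4],
])

```text
time_s: 7.18
position: [0.5877, 0.0737, 0.0876]
tcp_rot: [[-0.234, 0.972, -0.0], [0.972, 0.234, -0.0], [0.0, -0.0, -1.0]]
force: [-1.6, -0.2, 2.8]
opening: 0.497
grasp_force: 30.0
```

>>> send_rows([
  [0, 0, 0, 0, 0, 0, 0.5],
  [0, 0, 0, 0, 0, 0, 0.55],
  [0, 0, 0, 0, 0, 0, 0.6],
  [0, 0, 0, 0, 0, 0, 0.7],
  [0, 0, 0, 0, 0, 0, 0.85],
  [0, 0, 0, 0, 0, 0, 0.85],
  [0, 0, 0, 0, 0, 0, 0.85],
  [0, 0, 0, 0, 0, -0.3, 0.85],
  [0, 0, 0, 0, 0, -0.9, 0.85],
  [0, 0, 0, 0, 0, -1.7, 0.85],
  [0, 0, 0, 0, 0, -2.6, 0.9],
  [0, 0, 0, 0, 0, -3.6, 1],
  [0, 0, 0, 0, 0, -4.4, 1],
  [0, 0, 0, 0, 0, -5, 1],
  [0, 0, 0, 0, 0, -5, 1],
  [0, 0, 0, 0, 0, -5, 1],
])

```text
time_s: 8.52
position: [0.5884, 0.0737, 0.2388]
tcp_rot: [[-0.234, 0.972, 0.003], [0.972, 0.234, -0.0], [-0.001, 0.003, -1.0]]
force: [-0.4, -0.5, -0.3]
opening: 0.993
grasp_force: 0.0
```

```bash
python3 - <<'E'
from loc import *
from go import plan
plan((.6332,-.1105,.24),-76.35)
b=cams['side']['image'][190:290,220:320]
a=cams['scene']['image'][185:265,270:370]
f=lambda im,k:cv2.resize(im,None,fx=k,fy=k,interpolation=cv2.INTER_CUBIC)
A=f(a,4);B=f(b,4);A=cv2.copyMakeBorder(A,0,80,0,0,cv2.BORDER_CONSTANT)
cv2.imwrite("pics/c4.png",np.hstack([A,B]))
E
```

```text
t 8.6167 pos [0.5869 0.0737 0.2364] open 0.999
row [-0.023, 0.013, 17.974, -6.331, 0.065, -0.125] rows~ 4.555782897975361 12.551913574081837
```

View pics/c4.png

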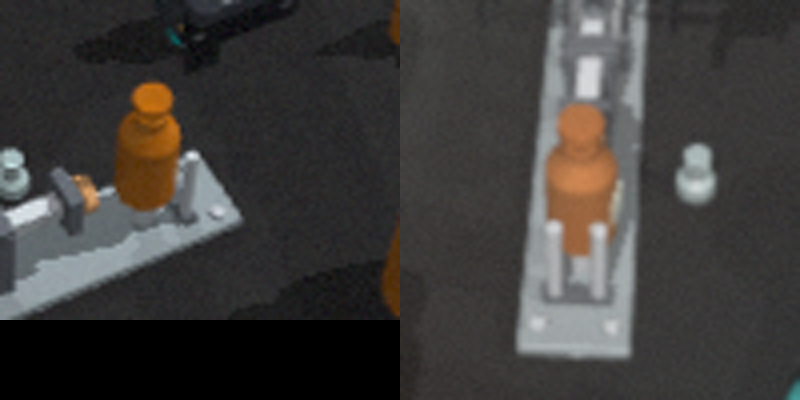

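The bottle stands upright on the stand, centred between the pins (side half: 580 between 553 and 599). Next I go to the levers.

>>> send_rows([
  [0, 0, 18, -6.33, 0.06, -0.3, 1],
  [0, 0, 18, -6.33, 0.06, -0.3, 1],
  [0, 0, 18, -6.33, 0.06, -0.3, 1],
  [0, 0, 18, -6.33, 0.06, -0.3, 1],
  [0, 0, 18, -6.33, 0.06, -0.3, 1],
  [0, 0, 18, -6.33, 0.06, -0.3, 1],
  [0, 0, 18, -6.33, 0.06, -0.3, 1],
  [0, 0, 18, -6.33, 0.06, -0.3, 1],
  [0, 0, 18, -6.33, 0.06, -0.3, 1],
  [0, 0, 18, -6.33, 0.06, -0.3, 1],
  [0, 0, 18, -6.33, 0.06, -0.3, 1],
  [0, 0, 18, -6.33, 0.06, -0.3, 1],
  [0, 0, 18, -6.33, 0.06, -0.3, 1],
  [0, 0, 18, -6.33, 0.06, -0.3, 1],
  [0, 0, 18, -6.33, 0.06, -0.3, 1],
  [0, 0, 18, -6.33, 0.06, -0.3, 1],
  [0, 0, 18, -6.33, 0.06, -0.3, 1],
])

```text
time_s: 10.03
position: [0.6337, -0.1104, 0.2456]
tcp_rot: [[0.972, 0.235, -0.001], [0.235, -0.972, 0.0], [-0.001, -0.001, -1.0]]
force: [-0.5, -0.2, 0.2]
opening: 1.004
grasp_force: 0.0
```

```bash
python3 - <<'E'
from loc import *
from rig import read_state
s=read_state();c=optics.capture("wrist");print(s['position'],np.array(s['tcp_rot'])[:2,1],np.abs(s['qvel']).max())
cv2.imwrite("pics/w5.png",cv2.resize(c['image'],(800,600)))
T=np.eye(4);T[:3,:3]=s['tcp_rot'];T[:3,3]=s['position'];M=np.linalg.inv(T@np.array(c['T_tool_cam']))
p=(.5884,.0742,np.radians(103.654));C,S=np.cos(p[2]),np.sin(p[2])
for P in((-163,17,167),(-163,-17,167),(-217,17,167),(-217,-17,167),(-158,0,167),(-222,0,167),(-310,35,12)):
    P=np.array(P)/1e3;w=np.array([p[0]+C*P[0]-S*P[1],p[1]+S*P[0]+C*P[1],P[2],1])
    q=c['intrinsics']@(M@w)[:3];print(P,q[:2]/q[2]*800/560)
E
```

```text
[ 0.63390499 -0.11052387  0.24598794] [ 0.23445227 -0.9721276 ] 0.28160023101267223
[-0.163  0.017  0.167] [339.7052572  344.83055615]
[-0.163 -0.017  0.167] [337.62215629 273.93063355]
[-0.217  0.017  0.167] [454.5786757  344.69077466]
[-0.217 -0.017  0.167] [456.38373543 273.78241281]
[-0.158  0.     0.167] [327.86820802 309.98386346]
[-0.222  0.     0.167] [466.2802322  309.81331466]
[-0.31   0.035  0.012] [556.34691588 299.61897138]
```

View pics/w5.png

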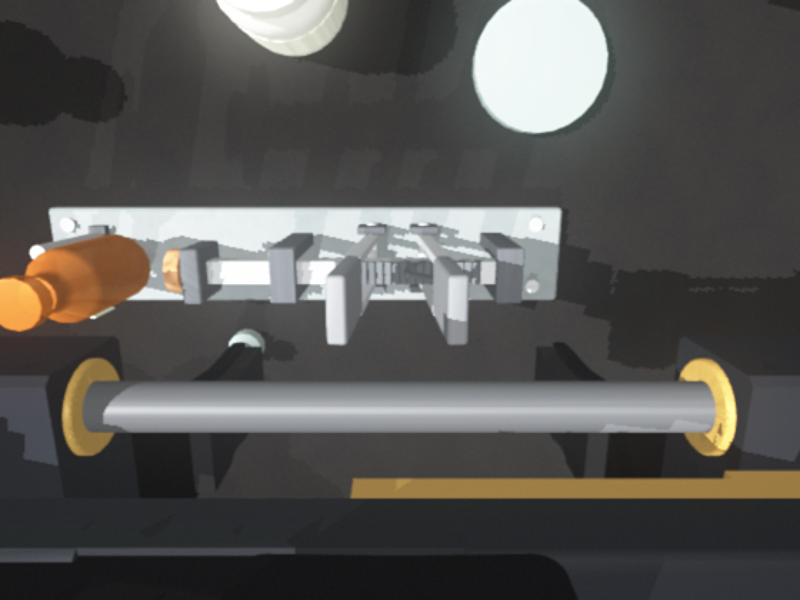

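Lever tops are at u 327–348 and 446–467, midpoint 397 exactly as predicted, and v 275–343 also matches. The bottle is still upright. I descend.

>>> send_rows([
  [0, 0, 0, -0.02, 0, 0.7, 1],
  [0, 0, 0, -0.02, 0, 1.6, 1],
  [0, 0, 0, -0.02, 0, 2.5, 1],
  [0, 0, 0, -0.02, 0, 3.2, 1],
  [0, 0, 0, -0.02, 0, 3.7, 1],
  [0, 0, 0, -0.02, 0, 4, 0.9],
  [0, 0, 0, -0.02, 0, 4, 0.8],
  [0, 0, 0, -0.02, 0, 4, 0.76],
  [0, 0, 0, -0.02, 0, 4, 0.72],
  [0, 0, 0, -0.02, 0, 4, 0.68],
  [0, 0, 0, -0.02, 0, 4, 0.66],
  [0, 0, 0, -0.02, 0, 4, 0.66],
  [0, 0, 0, -0.02, 0, 4, 0.66],
])

```text
time_s: 11.27
position: [0.6339, -0.1097, 0.1275]
tcp_rot: [[0.972, 0.234, 0.002], [0.234, -0.972, 0.001], [0.002, -0.001, -1.0]]
force: [-0.9, 5.7, 3.6]
opening: 0.669
grasp_force: 4.5
```

>>> send_rows([
  [0, 0, 0, 0, -0.03, 0, 0.66],
  [0, 0, 0, 0, -0.06, 0, 0.66],
  [0, 0, 0, 0, -0.06, 0, 0.66],
  [0, 0, 0, 0, -0.06, 0, 0.66],
])

```text
time_s: 11.6
position: [0.6339, -0.1097, 0.1274]
tcp_rot: [[0.972, 0.234, 0.002], [0.234, -0.972, -0.001], [0.002, 0.002, -1.0]]
force: [-0.4, 1.3, 5.3]
opening: 0.661
grasp_force: 4.6
```

>>> send_rows([
  [0, 0, 0, 0, 0, 0, 0.6],
  [0, 0, 0, 0, 0, 0, 0.55],
  [0, 0, 0, 0, 0, 0, 0.5],
  [0, 0, 0, 0, 0, 0, 0.45],
  [0, 0, 0, 0, 0, 0, 0.4],
  [0, 0, 0, 0, 0, 0, 0.36],
  [0, 0, 0, 0, 0, 0, 0.35],
  [0, 0, 0, 0, 0, 0, 0.35],
  [0, 0, 0, 0, 0, 0, 0.35],
])

```text
time_s: 12.35
position: [0.6339, -0.1097, 0.1278]
tcp_rot: [[0.972, 0.234, 0.003], [0.234, -0.972, -0.001], [0.002, 0.002, -1.0]]
force: [-0.2, 2.6, 7.7]
opening: 0.358
grasp_force: 22.1
```

>>> send_rows([
  [0, 0, 0, 0, 0, 0, 0.45],
  [0, 0, 0, 0, 0, 0, 0.55],
  [0, 0, 0, 0, 0, 0, 0.65],
  [0, 0, 0, 0, 0, 0, 0.75],
  [0, 0, 0, 0, 0, 0, 0.78],
  [0, 0, 0, 0, 0, 0, 0.78],
  [0, 0, 0, 0, 0, 0, 0.78],
  [0, 0, 0, 0, 0, 0, 0.78],
  [0, 0, 0, 0, 0, 0, 0.78],
  [0, 0, 0, 0, 0, 0, 0.78],
])

```text
time_s: 13.18
position: [0.6326, -0.1095, 0.1256]
tcp_rot: [[0.972, 0.234, -0.001], [0.234, -0.972, -0.001], [-0.001, 0.0, -1.0]]
force: [0.2, -0.7, 1.0]
opening: 0.781
grasp_force: 0.4
```

>>> send_rows([
  [0, 0, 0, 0, 0, 0, 0.7],
  [0, 0, 0, 0, 0, 0, 0.65],
  [0, 0, 0, 0, 0, 0, 0.6],
  [0, 0, 0, 0, 0, 0, 0.55],
  [0, 0, 0, 0, 0, 0, 0.5],
  [0, 0, 0, 0, 0, 0, 0.45],
  [0, 0, 0, 0, 0, 0, 0.4],
  [0, 0, 0, 0, 0, 0, 0.37],
  [0, 0, 0, 0, 0, 0, 0.37],
  [0, 0, 0, 0, 0, 0, 0.37],
  [0, 0, 0, 0, 0, 0, 0.37],
])

```text
time_s: 14.1
position: [0.6328, -0.1098, 0.1264]
tcp_rot: [[0.972, 0.234, -0.0], [0.234, -0.972, -0.002], [-0.001, 0.001, -1.0]]
force: [-1.1, -5.0, 1.2]
opening: 0.373
grasp_force: 7.1
```

```bash
python3 - <<'E'
from rig import optics,read_state
import cv2,numpy as np
s=read_state();print(s['opening'],s['grasp_force'])
a=optics.capture("scene")['image'][185:285,220:345];b=optics.capture("wrist")['image']
A=cv2.resize(a,None,fx=3.2,fy=3.2,interpolation=cv2.INTER_CUBIC);cv2.imwrite("pics/d6.png",np.hstack([A,cv2.resize(b,(400,320))]))
E
```

```text
0.3729400940635807 7.095192159249564
```

View pics/d6.png

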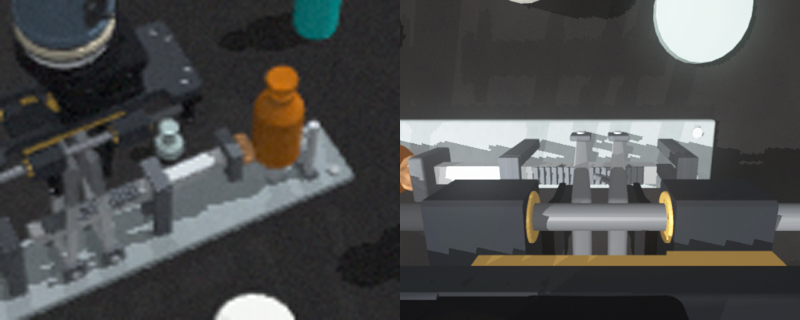

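Scene half: the pad (245,150) is now close to the bottle (278,125), which is still upright. A grip of 7 N at the end of the stroke means no contact yet. Third stroke, stepped, with re-centring.

>>> send_rows([
  [0, 0, 0, 0, 0, 0, 0.45],
  [0, 0, 0, 0, 0, 0, 0.55],
  [0, 0, 0, 0, 0, 0, 0.65],
  [0, 0, 0, 0, 0, 0, 0.75],
  [0, 0, 0, 0, 0, 0, 0.78],
  [0, 0, 0, 0, 0.02, 0, 0.78],
  [0, 0, 0, 0, 0.02, 0, 0.78],
  [0, 0, 0, 0, 0.02, 0, 0.78],
  [0, 0, 0, 0, 0.02, 0, 0.78],
  [0, 0, 0, 0, 0.02, 0, 0.78],
  [0, 0, 0, 0, 0.02, 0, 0.7],
  [0, 0, 0, 0, 0.02, 0, 0.65],
  [0, 0, 0, 0, 0.02, 0, 0.6],
  [0, 0, 0, 0, 0.02, 0, 0.6],
  [0, 0, 0, 0, 0.02, 0, 0.6],
])

```text
time_s: 15.45
position: [0.6328, -0.1098, 0.1263]
tcp_rot: [[0.972, 0.234, -0.001], [0.234, -0.972, -0.0], [-0.001, 0.0, -1.0]]
force: [-1.3, -5.3, -1.4]
opening: 0.611
grasp_force: 4.5
```

>>> send_rows([
  [0, 0, 0, 0, 0, 0, 0.58],
  [0, 0, 0, 0, 0, 0, 0.56],
  [0, 0, 0, 0, 0, 0, 0.54],
  [0, 0, 0, 0, 0, 0, 0.52],
  [0, 0, 0, 0, 0, 0, 0.52],
  [0, 0, 0, 0, 0, 0, 0.52],
])

```text
time_s: 15.95
position: [0.6328, -0.1098, 0.1264]
tcp_rot: [[0.972, 0.234, -0.001], [0.234, -0.972, -0.001], [-0.001, 0.0, -1.0]]
force: [-1.8, -4.6, -0.5]
opening: 0.525
grasp_force: 6.3
```

>>> send_rows([
  [0, 0, 0, 0, 0, 0, 0.5],
  [0, 0, 0, 0, 0, 0, 0.48],
  [0, 0, 0, 0, 0, 0, 0.46],
  [0, 0, 0, 0, 0, 0, 0.46],
  [0, 0, 0, 0, 0, 0, 0.46],
])

```text
time_s: 16.37
position: [0.6328, -0.1098, 0.1265]
tcp_rot: [[0.972, 0.234, -0.001], [0.234, -0.972, -0.001], [-0.001, 0.001, -1.0]]
force: [-1.7, -4.9, 0.5]
opening: 0.464
grasp_force: 6.6
```

>>> send_rows([
  [0, 0, 0, 0, 0, 0, 0.44],
  [0, 0, 0, 0, 0, 0, 0.42],
  [0, 0, 0, 0, 0, 0, 0.42],
  [0, 0, 0, 0, 0, 0, 0.42],
])

```text
time_s: 16.7
position: [0.6328, -0.1098, 0.1265]
tcp_rot: [[0.972, 0.234, -0.001], [0.234, -0.972, -0.001], [-0.001, 0.001, -1.0]]
force: [-2.4, -4.5, -0.7]
opening: 0.425
grasp_force: 6.9
```

>>> send_rows([
  [0, 0, 0, 0, 0.02, 0, 0.41],
  [0, 0, 0, 0, 0.03, 0, 0.4],
  [0, 0, 0, 0, 0.03, 0, 0.39],
  [0, 0, 0, 0, 0.03, 0, 0.38],
  [0, 0, 0, 0, 0.03, 0, 0.38],
  [0, 0, 0, 0, 0.03, 0, 0.38],
])

```text
time_s: 17.2
position: [0.6329, -0.1098, 0.1265]
tcp_rot: [[0.972, 0.234, -0.001], [0.234, -0.972, 0.001], [-0.001, -0.001, -1.0]]
force: [-3.0, -1.3, 4.2]
opening: 0.383
grasp_force: 7.8
```

>>> send_rows([
  [0, 0, 0, 0, 0, 0, 0.37],
  [0, 0, 0, 0, 0, 0, 0.36],
  [0, 0, 0, 0, 0, 0, 0.36],
  [0, 0, 0, 0, 0, 0, 0.36],
])

```text
time_s: 17.53
position: [0.6328, -0.1099, 0.1264]
tcp_rot: [[0.972, 0.234, -0.001], [0.234, -0.972, 0.001], [-0.001, -0.001, -1.0]]
force: [-4.6, -0.5, 5.6]
opening: 0.364
grasp_force: 14.6
```

```bash
cat > gap.py <<'E'
from rig import optics,read_state
import cv2,numpy as np
s=read_state();print(s['time_s'],s['opening'],s['grasp_force'])
old=cv2.imread("pics/d6.png")[:,:400]
new=cv2.resize(optics.capture("scene")['image'][185:285,220:345],None,fx=3.2,fy=3.2,interpolation=cv2.INTER_CUBIC)
for n,im in(("old",old),("new",new)):
    h=cv2.cvtColor(im,cv2.COLOR_BGR2HSV);m=cv2.inRange(h,(5,90,90),(20,255,255))
    k,l,st,ce=cv2.connectedComponentsWithStats(m)
    print(n,[(st[i].tolist(),ce[i].round(1).tolist()) for i in range(1,k) if st[i][4]>40])
    for v in(146,152):print(v,''.join('#' if x else '.' for x in m[v,220:310:2]))
E
python3 gap.py
```

```text
17.5333 0.3639048589529804 14.579745217342861
old [([234, 65, 71, 104, 4330], [277.0, 120.7])]
146 ...........#############################.....
152 ............############################.....
new [([245, 64, 61, 105, 4214], [279.0, 118.8])]
146 .................#######################.....
152 .................#######################.....
```

```bash
cat >> gap.py <<'E'
    mm=m[:130].copy();mm[:,:235]=0;M=cv2.moments(mm);print("upper centroid",M['m10']/M['m00'],M['m01']/M['m00'])
E
python3 gap.py|grep -v '[.#]#'; cp pics/d6.png old6.png
```

```text
17.5833 0.3676910036397814 15.035392929275986
old [([234, 65, 71, 104, 4330], [277.0, 120.7])]
upper centroid 280.6996366572467 100.54178441663302
new [([244, 64, 62, 105, 4210], [279.0, 118.8])]
upper centroid 281.2952380952381 100.32936507936508
```

>>> send_rows([
  [0, 0, 0, 0, 0, 0, 0.45],
  [0, 0, 0, 0, 0, 0, 0.55],
  [0, 0, 0, 0, 0, 0, 0.65],
  [0, 0, 0, 0, 0, 0, 0.75],
  [0, 0, 0, 0, 0, 0, 0.78],
  [0, 0, 0, 0, 0, 0, 0.78],
  [0, 0, 0, 0, 0, 0, 0.78],
  [0, 0, 0, 0, 0, 0, 0.78],
  [0, 0, 0, 0, 0, 0, 0.78],
])

```text
time_s: 18.38
position: [0.6338, -0.11, 0.1258]
tcp_rot: [[0.972, 0.234, 0.001], [0.234, -0.972, 0.001], [0.001, -0.0, -1.0]]
force: [-3.2, 1.1, -0.9]
opening: 0.775
grasp_force: 1.0
```

```bash
python3 gap.py|sed -n '1p;/new/,$p'
```

```text
18.3833 0.775093854807304 1.0247610938677099
new [([245, 64, 62, 105, 4199], [279.4, 118.8])]
146 .................########################....
152 .................########################....
upper centroid 281.78477481068154 100.23236349143085
```

>>> send_rows([
  [0, 0, 0, 0, 0, 0, 0.74],
  [0, 0, 0, 0, 0, 0, 0.7],
  [0, 0, 0, 0, 0, 0, 0.66],
  [0, 0, 0, 0, 0, 0, 0.64],
  [0, 0, 0, 0, 0, 0, 0.64],
  [0, 0, 0, 0, 0, 0, 0.64],
])

```text
time_s: 18.93
position: [0.6336, -0.1097, 0.1262]
tcp_rot: [[0.972, 0.234, 0.001], [0.234, -0.972, 0.001], [0.001, -0.001, -1.0]]
force: [-1.1, 4.2, -1.2]
opening: 0.647
grasp_force: 4.9
```

>>> send_rows([
  [0, 0, 0, 0, 0, 0, 0.62],
  [0, 0, 0, 0, 0, 0, 0.6],
  [0, 0, 0, 0, 0, 0, 0.6],
  [0, 0, 0, 0, 0, 0, 0.6],
])

```text
time_s: 19.27
position: [0.6337, -0.1097, 0.1264]
tcp_rot: [[0.972, 0.234, 0.001], [0.234, -0.972, 0.001], [0.001, -0.001, -1.0]]
force: [-1.1, 5.4, -0.5]
opening: 0.606
grasp_force: 5.0
```

>>> send_rows([
  [0, 0, 0, 0, 0, 0, 0.58],
  [0, 0, 0, 0, 0, 0, 0.56],
  [0, 0, 0, 0, 0, 0, 0.56],
  [0, 0, 0, 0, 0, 0, 0.56],
])

```text
time_s: 19.6
position: [0.6337, -0.1097, 0.1264]
tcp_rot: [[0.972, 0.234, 0.001], [0.234, -0.972, 0.001], [0.001, -0.001, -1.0]]
force: [-0.0, 5.4, -0.5]
opening: 0.564
grasp_force: 5.3
```

```bash
python3 gap.py|sed -n '1p;/new/,$p'
```

```text
19.6 0.5637368472709111 5.334173943847418
new [([248, 63, 61, 105, 4218], [282.1, 117.5])]
146 ....................######################...
152 ...................#######################...
upper centroid 284.16352443247405 99.7206617929973
```

The pad is now pushing the bottle (its upper centroid moved about 2 mm). I'll continue in finer steps.

>>> send_rows([
  [0, 0, 0, 0, -0.02, 0, 0.55],
  [0, 0, 0, 0, -0.02, 0, 0.54],
  [0, 0, 0, 0, -0.02, 0, 0.54],
  [0, 0, 0, 0, -0.02, 0, 0.54],
])

```text
time_s: 19.98
position: [0.6337, -0.1097, 0.1265]
tcp_rot: [[0.972, 0.234, 0.001], [0.234, -0.972, 0.0], [0.001, 0.0, -1.0]]
force: [0.1, 4.4, -0.4]
opening: 0.54
grasp_force: 6.1
```

>>> send_rows([
  [0, 0, 0, 0, 0, 0, 0.53],
  [0, 0, 0, 0, 0, 0, 0.52],
  [0, 0, 0, 0, 0, 0, 0.52],
  [0, 0, 0, 0, 0, 0, 0.52],
])

```text
time_s: 20.32
position: [0.6336, -0.1097, 0.1265]
tcp_rot: [[0.972, 0.234, 0.001], [0.234, -0.972, 0.0], [0.001, 0.0, -1.0]]
force: [1.3, 4.2, 0.7]
opening: 0.522
grasp_force: 7.7
```

```bash
python3 gap.py|sed -n '1p;/new/,$p'
```

```text
20.3167 0.5220674427380578 7.727685794234276
new [([249, 63, 60, 105, 4173], [282.3, 117.4])]
146 ....................######################...
152 ....................######################...
upper centroid 284.3315196268947 99.47182277497085
```

>>> send_rows([
  [0, 0, 0, 0, 0, 0, 0.51],
  [0, 0, 0, 0, 0, 0, 0.5],
  [0, 0, 0, 0, 0, 0, 0.5],
  [0, 0, 0, 0, 0, 0, 0.5],
])

```text
time_s: 20.7
position: [0.6337, -0.1098, 0.1265]
tcp_rot: [[0.972, 0.234, 0.001], [0.234, -0.972, 0.0], [0.001, 0.0, -1.0]]
force: [0.5, 4.6, 0.8]
opening: 0.501
grasp_force: 8.3
```

```bash
python3 gap.py|sed -n '1p;/new/,$p'
```

```text
20.7 0.5008868956144482 8.250049352645874
new [([250, 63, 59, 105, 4160], [282.5, 117.3])]
146 ....................######################...
152 ....................######################...
upper centroid 284.3017041053447 99.53679318357862
```

>>> send_rows([
  [0, 0, 0, 0, 0, 0, 0.49],
  [0, 0, 0, 0, 0, 0, 0.48],
  [0, 0, 0, 0, 0, 0, 0.48],
  [0, 0, 0, 0, 0, 0, 0.48],
])

```text
time_s: 21.08
position: [0.6336, -0.1098, 0.1265]
tcp_rot: [[0.972, 0.234, 0.001], [0.234, -0.972, 0.0], [0.001, 0.0, -1.0]]
force: [0.9, 5.2, 1.6]
opening: 0.48
grasp_force: 8.7
```

>>> send_rows([
  [0, 0, 0, 0, 0, 0, 0.475],
  [0, 0, 0, 0, 0, 0, 0.47],
  [0, 0, 0, 0, 0, 0, 0.465],
  [0, 0, 0, 0, 0, 0, 0.465],
])

```text
time_s: 21.42
position: [0.6336, -0.1097, 0.1265]
tcp_rot: [[0.972, 0.234, 0.001], [0.234, -0.972, 0.0], [0.001, 0.0, -1.0]]
force: [0.8, 5.5, 1.1]
opening: 0.464
grasp_force: 9.0
```

>>> send_rows([
  [0, 0, 0, 0, 0, 0, 0.46],
  [0, 0, 0, 0, 0, 0, 0.455],
  [0, 0, 0, 0, 0, 0, 0.45],
  [0, 0, 0, 0, 0, 0, 0.45],
  [0, 0, 0, 0, 0, 0, 0.45],
])

```text
time_s: 21.83
position: [0.6336, -0.1098, 0.1266]
tcp_rot: [[0.972, 0.234, 0.001], [0.234, -0.972, 0.0], [0.001, 0.0, -1.0]]
force: [0.3, 5.1, 1.7]
opening: 0.454
grasp_force: 9.4
```

>>> send_rows([
  [0, 0, 0, 0, 0, 0, 0.445],
  [0, 0, 0, 0, 0, 0, 0.44],
  [0, 0, 0, 0, 0, 0, 0.44],
  [0, 0, 0, 0, 0, 0, 0.44],
])

```text
time_s: 22.17
position: [0.6336, -0.1098, 0.1266]
tcp_rot: [[0.972, 0.234, 0.001], [0.234, -0.972, -0.0], [0.001, 0.0, -1.0]]
force: [1.2, 5.5, 1.8]
opening: 0.44
grasp_force: 9.9
```

>>> send_rows([
  [0, 0, 0, 0, 0, 0, 0.44],
  [0, 0, 0, 0, 0, 0, 0.44],
  [0, 0, 0, 0, 0, 0, 0.44],
  [0, 0, 0, 0, 0, 0, 0.44],
  [0, 0, 0, 0, 0, 0, 0.44],
  [0, 0, 0, 0, 0, 0, 0.44],
])

```text
time_s: 22.67
position: [0.6337, -0.1098, 0.1266]
tcp_rot: [[0.972, 0.234, 0.001], [0.234, -0.972, -0.0], [0.001, 0.0, -1.0]]
force: [0.7, 5.8, 1.5]
opening: 0.441
grasp_force: 9.9
```

>>> send_rows([
  [0, 0, 0, 0, 0, 0, 0.435],
  [0, 0, 0, 0, 0, 0, 0.43],
  [0, 0, 0, 0, 0, 0, 0.43],
  [0, 0, 0, 0, 0, 0, 0.43],
])

```text
time_s: 23.0
position: [0.6337, -0.1098, 0.1266]
tcp_rot: [[0.972, 0.234, 0.001], [0.234, -0.972, -0.0], [0.001, 0.0, -1.0]]
force: [0.4, 4.6, 1.6]
opening: 0.435
grasp_force: 10.9
```

```bash
python3 gap.py|sed -n '1p;/new/,$p'
```

```text
23.0 0.43515621554545075 10.885698795318604
new [([250, 63, 59, 105, 4155], [282.6, 117.1])]
146 .....................#####################...
152 .....................#####################...
upper centroid 284.11464723926383 99.84969325153374
```

The slope steepened between 0.44 and 0.43, so the pad has just reached its stop (4 mm). Since it started at about 0.555, I'll ease back to about 0.46, roughly 3.2 mm.

>>> send_rows([
  [0, 0, 0, 0, 0, 0, 0.44],
  [0, 0, 0, 0, 0, 0, 0.445],
  [0, 0, 0, 0, 0, 0, 0.45],
  [0, 0, 0, 0, 0, 0, 0.455],
  [0, 0, 0, 0, 0, 0, 0.455],
  [0, 0, 0, 0, 0, 0, 0.455],
  [0, 0, 0, 0, 0, 0, 0.455],
])

```text
time_s: 23.63
position: [0.6336, -0.1098, 0.1266]
tcp_rot: [[0.972, 0.234, 0.001], [0.234, -0.972, 0.0], [0.001, 0.0, -1.0]]
force: [0.9, 5.0, 1.6]
opening: 0.457
grasp_force: 8.2
```

>>> send_rows([
  [0, 0, 0, 0, 0, 0, 0.455],
  [0, 0, 0, 0, 0, 0, 0.455],
  [0, 0, 0, 0, 0, 0, 0.455],
  [0, 0, 0, 0, 0, 0, 0.455],
  [0, 0, 0, 0, 0, 0, 0.455],
  [0, 0, 0, 0, 0, 0, 0.455],
  [0, 0, 0, 0, 0, 0, 0.455],
  [0, 0, 0, 0, 0, 0, 0.455],
])

```text
time_s: 24.3
position: [0.6337, -0.1098, 0.1266]
tcp_rot: [[0.972, 0.234, 0.001], [0.234, -0.972, 0.0], [0.001, 0.0, -1.0]]
force: [1.1, 5.1, 1.2]
opening: 0.457
grasp_force: 8.1
```

```bash
python3 gap.py|sed -n '1p;/new/,$p'
```

```text
24.3 0.4571601170199247 8.144073709845543
new [([250, 63, 59, 105, 4143], [282.7, 117.1])]
146 .....................#####################...
152 .....................#####################...
upper centroid 284.21145713187235 99.79853902345252
```

Grip, opening and bottle position are all steady, so I'm handing in.

```bash
python3 -c "
from rig import bot
print(bot.hand_in())"
```

```text
the job is handed in; nothing more can be done
None
```

I handed in with the amber bottle upright on the stand against both pins and the levers still held at a steady 8.1 N grip, a little under the 9–12 N you gave. I estimate the pad is pushed in about 3.4 of its 4 mm; it touched its stop at 10.9 N before I eased back, and the camera measurements show the bottle still in place.

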